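Step two tart shells under the filling nozzle

ROBOT

A 6-joint arm with a two-finger parallel gripper is mounted at the origin on the work surface. World frame = base frame: x ahead of the robot, y to its left, z up, the work surface at z = 0. Lengths are in m, angles in degrees, forces in N, time in s.
With the tool pointing down it reaches from about 0.35 to 0.925 m from the base axis. Payload 6.4 kg.
Tool frame: the origin (TCP) lies midway between the tips of the shut fingers; the grasp point (between the pads) lies 19 mm behind it; z points along the fingers, y is the direction in which the jaws open and shut (so a half turn about z gives the same grasp; the last joint's range is limited). The gripper opens to 94 mm and grips with 3 to 60 N. Pads are 16 mm wide; open, the fingers measure 119 mm over their backs; the gripper's body (75 mm by 177 mm) begins 78 mm behind the grasp point.
Start: joints at [61.759, 14.043, 89.255, -0, 76.702, -9.975], TCP at [0.204, 0.617, 0.205] pointing down, gripper open.
Joint ranges: [-179.41, 179.41], [-58.25, 129.5], [7.25, 145.43], [-54.29, 234.29], [11.92, 165.04], [-157.13, 157.13]. Speed limits (degrees/s): [147.25, 147.25, 180, 180, 180, 180].

INTERFACE

Orientations are given as [roll, pitch, yaw] about the fixed x, y, z axes, in that order (R = Rz(yaw) Ry(pitch) Rx(roll)).
In Python, from workcell import ctrl, viewer gives the robot as it stands.
- The arm moves only by the tool arm_command, never from a script. Its argument "targets" is a list of rows, each a list of 5 numbers: the gripper command: -1 is shut, 1 is fully open, values between are in proportion, then the shift along the tool's x, y, z in mm, then the turn about the tool's z in rad. A call has 1 to 12 rows; each row shifts and turns the pose as measured when the row begins, along the tool's axes as they then stand; what a row does not reach is not made up. A row lasts 1/10 s, in which the tool goes at most 50 mm and 8.59 degrees, less where a joint would pass 70% of its speed; a pose out of reach is approached as far as the arm can. A call is refused whole if a number of a shift passes 50 or a number of a turn 0.15, either way. A call with a gripper value outside its range is refused whole. The fingers move at their own pace and stop on an object; "newtons" is the grip in N (left out, the last holds). Time passes only in rows, so rows that do not move let the fingers close. It gives the time, the measured TCP pose, the force and the opening at its end, in the units of the state.
- ctrl.observe(): the state, without advancing time (a new reading comes with each control period).
- viewer.camera(name): name is "scene" or "top" or "wrist"; returns a dict with "img" (420x560x3 uint8, red, green, blue), "depth" (420x560 float32, m along the optical axis (not along the pixel's ray), 0 where there is no reading), "fx", "fy", "cx", "cy" (pixels), "distortion" ([k1, k2, p1, p2, k3] as OpenCV has them; the pictures are not rectified), "rvec" (rotation vector, rad) and "tvec" (3), from world to camera coordinates, as OpenCV has them. Camera axes: x right, y down, z forward; pixel columns grow to the right and rows downward; lengths in m; the calibration is good to about 2 mm. A picture is of the moment at which its call begins.
- ctrl.sign_off(): hands the job in, once; it reports no verdict.
The state is a dict: "time_s": time; "q": joint angles; "joint_velocities": joint speeds; "effort": joint torques, N m; "eef_pos": TCP position; "tool_rot": TCP orientation; "wrist_force": force on the tool from outside, world axes, zero at the start; "ft_torque": the same for the moment, N m; "opening": finger opening in m.
Only numpy, scipy, OpenCV 4.12 (cv2) and the standard library are available. Lean on these libraries where they do the work, as an engineer would, in place of code of your own. Each camera call takes 0.05 s, during which the arm holds its last target. There are 200 camera calls.

TASK

On the pastry filling station, slide the tray (it has a black knob to hold) until the middle of the round tart shell is right under the nozzle, and press the dosing button fully down for it; then step the tray so that the middle of the square shell is right under the nozzle and press the button fully down again. Finish with the square shell still under the nozzle and the button released. Move only the tray: never touch the tart shells with the robot, never dose when neither of these two shells is under the nozzle, and leave the jar, mug and spoon where they stand.

Things in the scene. Friction and masses are not known exactly. Their poses are not given: they have to be found in the camera images.
- station: fixed filling station: white base plate 360 x 340 mm with x-y slides; 276 mm high steel tank on a column at its left rear (60 mm in x, 225 mm in y from the origin), a 10 mm thin spout from it to the nozzle, at 175 mm height. Origin on the table straight under the nozzle tip; x and y lie along the slides (x away from the robot, y to the left)
- nozzle_tip (a point): lower end of the pointed nozzle (18 mm wide above, 5 mm at the tip), 96 mm above the table; fixed to the station
- tray: aluminium tray 200 (x) x 220 (y) mm, floor 4 mm thick, rim 14 mm high, on the x-y slides and free to slide both ways (at least 50 mm towards the robot, 145 mm away from it and 100 mm either way sideways from its start) with about 1.5 N of friction in each; it stays where it is left and does not turn. Origin: centre of its underside, 48 mm above the table; axes as the station's
- knob_top (a point): centre of the top of the tray's knob: an upright black cylinder, 22 mm in diameter, 46 mm tall, top 98 mm above the table, standing on a tongue that sticks out of the tray's robot side, 135 mm from the tray's centre in the tray's -x
- round_tart: round open tart shell of plain pastry, 56 mm in diameter, 16 mm tall, loose on the tray; origin: centre of its underside, 52 mm above the table
- square_tart: square open tart shell of the same pastry, 48 x 48 mm, 16 mm tall, loose on the tray; origin: centre of its underside
- long_tart: oblong open tart shell of the same pastry, 70 x 30 mm, 16 mm tall, loose on the tray, not to be filled now; origin: centre of its underside
- dose_top (a point): centre of the top of the round dosing push button (36 mm in diameter, black, in a grey housing on the table to the right of the station); pressed straight down
- dose (a joint): travel of the dosing button, m: 0 released, 0.006 fully down (takes 5 N); it springs back
- jar: glass jar with a steel lid, 64 mm in diameter, 100 mm tall, bystander; origin: centre of its underside
- mug: white mug, 76 mm in diameter, 85 mm tall, handle at its +y, bystander; origin: centre of its underside
- spoon: steel spoon lying on the table, bystander; origin: underside, x along it

How it is judged:
By the outcome, as a careful person would: the job done as asked, in the order asked, and still so for the second after the job is handed in, with the robot touching nothing.
It also fails if it takes over 72 s, if anything falls off the work surface, if the arm or the gripper's body presses on something with over 40 N, if the wrist force passes 120 N, or if a joint passes its speed limit or range.

## Working session

There is one attempt and no reset: what is moved stays moved. The work goes in short steps, Python scripts to look and compute and a tool call to move; the robot and the scene stay as the last step left them, time stands still between calls to the robot, and variables do not carry over. Pictures are saved under pics/ and viewed, about 8 in all and at most 12, crops included, and the job is handed in when it is done.

Besides the shell and the picture viewer there is one more tool, called after "Call:" as name(argument=value, ...), one argument or row to a line, values as JSON. arm_command: Moves the arm, as the interface text tells. Its arguments: {"type":"object","properties":{"targets":{"type":"array"},"newtons":{"type":"number"}},"required":["targets"]}

```bash
mkdir -p pics; ls
cat > h.py <<'E'
import numpy as np, cv2, pickle
from workcell import ctrl, viewer
def cam(n,save=None):
    c=viewer.camera(n)
    if save: cv2.imwrite('pics/'+save+'.png',cv2.cvtColor(c['img'],cv2.COLOR_RGB2BGR)); pickle.dump(c,open(save+'.pkl','wb'))
    return c
def K(c): return np.array([[c['fx'],0,c['cx']],[0,c['fy'],c['cy']],[0,0,1.]])
def ray(c,uv):
    p=cv2.undistortPoints(np.array(uv,float).reshape(-1,1,2),K(c),np.array(c['distortion'],float)).reshape(-1,2)
    R=cv2.Rodrigues(np.array(c['rvec'],float))[0]; t=np.array(c['tvec'],float).ravel()
    return -R.T@t, np.c_[p,np.ones(len(p))]@R
def onz(c,uv,z):
    o,d=ray(c,uv); return o+d*((z-o[2])/d[:,2])[:,None]
def proj(c,P): return cv2.projectPoints(np.array(P,float).reshape(-1,1,3),np.array(c['rvec'],float),np.array(c['tvec'],float),K(c),np.array(c['distortion'],float))[0].reshape(-1,2)
def two(c1,u1,c2,u2):
    o1,d1=ray(c1,u1);o2,d2=ray(c2,u2);d1=d1[0];d2=d2[0]
    s=np.linalg.lstsq(np.c_[d1,-d2],o2-o1,rcond=None)[0]; a=o1+s[0]*d1;b=o2+s[1]*d2
    return (a+b)/2,np.linalg.norm(a-b)
def load(n): return pickle.load(open(n+'.pkl','rb'))
E
python3 - <<'E'
from h import *
for n in('top','scene'):
    c=cam(n,n+'0'); print(n,c['fx'],ray(c,[[c['cx'],c['cy']]]))
s=ctrl.observe(); print(s)
E
```

```text
pics
top 455.7445781509627 (array([ 0.49823744, -0.00898402,  1.32843414]), array([[ 0.06432672, -0.01215658, -0.99785484]]))
scene 455.49849808884466 (array([ 1.16365566, -0.26063254,  1.00943805]), array([[-0.50609593,  0.19670836, -0.83974563]]))
{'time_s': 0.1, 'q': array([ 6.17597884e+01,  1.40800165e+01,  8.93153771e+01, -4.12615550e-04,
        7.67004045e+01, -9.97607554e+00]), 'joint_velocities': array([ 0.03821016, -0.14942954, -0.13399143, -0.08182713,  0.04926742,
       -0.01090477]), 'effort': array([-6.03182052e-04, -4.16919279e+01, -3.15522659e+01,  6.85612438e-02,
        3.09816306e-02, -6.77256890e-05]), 'eef_pos': array([0.2034662 , 0.61678993, 0.20448059]), 'tool_rot': array([-1.79905581e+02, -1.62004409e-02,  1.61735946e+02]), 'wrist_force': array([ 0.08197931, -0.60559029, -0.33931409]), 'ft_torque': array([ 0.02369642, -0.08057051, -0.01923947]), 'opening': 0.09409126592041647}
```

View pics/top0.png

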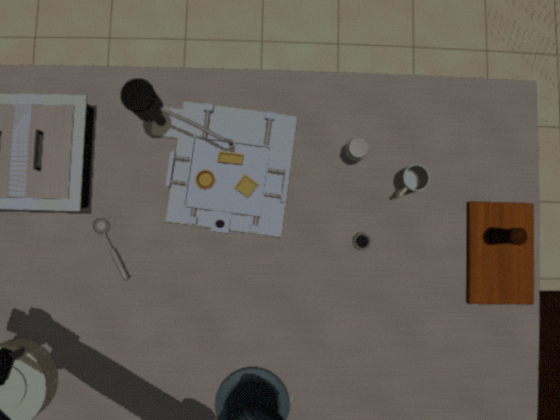

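View pics/scene0.png

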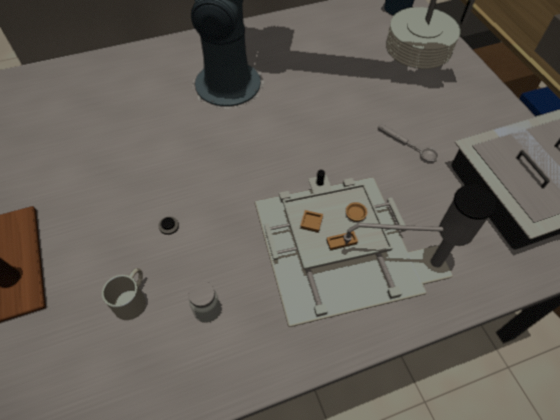

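The top view shows the knob near (220,223), nozzle (232,147), round shell (205,179), square (246,186), long (230,158), button (361,241), jar (356,149), mug (412,178) and spoon (110,245). Next I'll make enlarged crops for exact pixels.

Run:
```python
import cv2,numpy as np
a=cv2.imread('pics/top0.png')[95:245,155:305]; b=cv2.imread('pics/scene0.png')[165:285,260:420]
a=cv2.resize(a,(600,600),interpolation=cv2.INTER_CUBIC)
cv2.imwrite('pics/topc.png',cv2.convertScaleAbs(a,alpha=1.5))
b=cv2.resize(b,(800,600),interpolation=cv2.INTER_CUBIC)
cv2.imwrite('pics/scenec.png',cv2.convertScaleAbs(b,alpha=1.5))
```

```text
(no output)
```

View pics/topc.png

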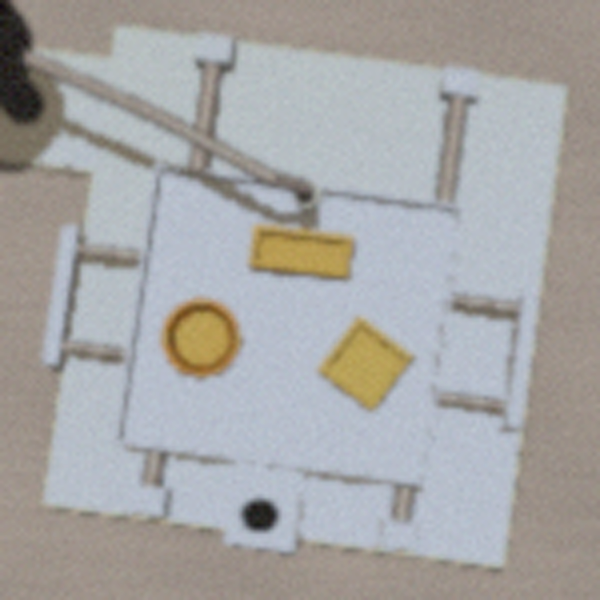

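View pics/scenec.png

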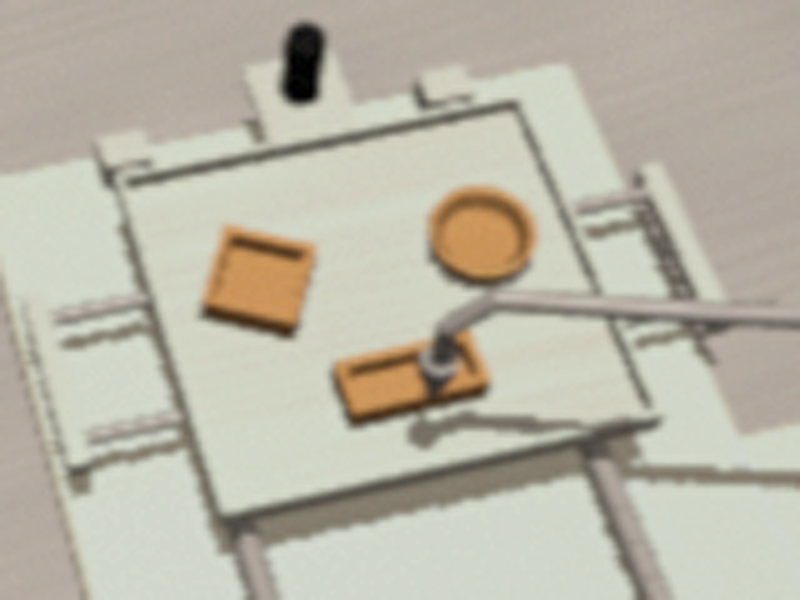

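Crops (top: ×4 from (155,95); scene: ×5 from (260,165)): the nozzle tip is at scene crop (433,388), and near (310,222) in top. The knob top is at scene crop (305,40) and top crop (260,515).

```bash
cat >> h.py <<'E'
def tarts(c):
    h=cv2.cvtColor(c['img'],cv2.COLOR_RGB2HSV)
    m=((h[...,1]>110)&(h[...,0]>8)&(h[...,0]<30)&(h[...,2]>60)).astype(np.uint8)
    m=cv2.morphologyEx(m,cv2.MORPH_CLOSE,np.ones((3,3)))
    n,l,st,ce=cv2.connectedComponentsWithStats(m)
    return [(st[i,4],ce[i],onz(c,[ce[i]],.060)[0].round(4)) for i in range(1,n) if 60<st[i,4]<1500]
def dark(c,box,th=60):
    x0,y0,x1,y1=box; g=c['img'][y0:y1,x0:x1].max(2); m=(g<th).astype(np.uint8)
    n,l,st,ce=cv2.connectedComponentsWithStats(m); i=1+np.argmax(st[1:,4]); return ce[i]+[x0,y0],st[i]
E
python3 - <<'E'
from h import *
t=load('top0');s=load('scene0')
for c in(t,s):
    print(*tarts(c),sep='\n')
k,st=dark(t,(210,212,230,235)); print('knob',k,st,onz(t,[k],.09))
k2=np.array([260+305/5,165+40/5]);print(onz(s,[k2],.098))
b,st=dark(t,(350,230,373,252));b2,st2=dark(s,(155,213,183,238));print('btn',b,st,b2,st2,two(t,b,s,b2))
n2=[260+433/5,165+388/5];n1=[155+310/4,95+222/4]
print('noz',onz(s,[n2],.096),onz(t,[n1],.096),two(t,n1,s,n2))
# base plate corners, z guess .01
cr=np.array([[113,27],[567,85],[504,567],[43,505]])/4+[155,95]
for z in(0,.01): print(onz(t,cr,z).round(4))
tc=np.array([[160,172],[456,210],[420,487],[122,440]])/4+[155,95]; P=onz(t,tc,.062);print('tray',P.round(4),P.mean(0))
for n,c in(('t',t),('s',s)):
    d=c['depth']; 
    for nm,uv in (('btn',b if n=='t' else b2),('knob',k if n=='t' else k2)):
        u,v=np.round(uv).astype(int); o,r=ray(c,[uv]); print(n,nm,(o+r*d[v,u])[0].round(4))
E
```

```text
(np.int32(231), array([229.8961039 , 157.68831169]), array([0.7005, 0.0809, 0.06  ]))
(np.int32(259), array([204.72972973, 179.18918919]), array([0.6379, 0.1493, 0.06  ]))
(np.int32(244), array([245.8852459 , 185.57377049]), array([0.6232, 0.0337, 0.06  ]))
(np.int32(900), array([500.40111111,  60.28      ]), array([0.2667, 0.8375, 0.06  ]))
(np.int32(295), array([355.91186441, 211.49830508]), array([0.635 , 0.1495, 0.06  ]))
(np.int32(302), array([311.39403974, 220.21523179]), array([0.6204, 0.0344, 0.06  ]))
(np.int32(252), array([339.85714286, 240.50793651]), array([0.698 , 0.0764, 0.06  ]))
knob [219.51162791 223.34883721] [ 6  8  8  7 43] [[0.51535758 0.1011973  0.09      ]]
[[0.51821324 0.10091575 0.098     ]]
btn [361.72519084 240.94656489] [  6   5  13  13 131] [167.5704698  223.22147651] [  6   4  14  13 149] (array([ 0.47638403, -0.30332435,  0.01701248]), np.float64(0.00010089881070718274))
noz [[0.72611849 0.0759549  0.096     ]] [[0.71477171 0.07184133 0.096     ]] (array([0.71877194, 0.07646904, 0.0837659 ]), np.float64(0.00842334330017065))
[[ 0.8742  0.2293  0.    ]
 [ 0.8399 -0.1089  0.    ]
 [ 0.4824 -0.0707  0.    ]
 [ 0.5184  0.2661  0.    ]]
[[ 0.8714  0.2275  0.01  ]
 [ 0.8373 -0.1082  0.01  ]
 [ 0.4826 -0.0703  0.01  ]
 [ 0.5182  0.2641  0.01  ]]
tray [[ 0.7534  0.1807  0.062 ]
 [ 0.7322 -0.0281  0.062 ]
 [ 0.5371 -0.0081  0.062 ]
 [ 0.5641  0.2     0.062 ]] [0.64669781 0.08611351 0.062     ]
t btn [ 0.4765 -0.3018  0.0241]
t knob [0.5153 0.1006 0.0972]
s btn [ 0.4774 -0.3032  0.0184]
s knob [0.5176 0.1013 0.0971]
```

Call:
arm_command(
  targets=[
    [0.2,-38,-32,0,0],
    [0.2,-38,-32,0,0],
    [0.2,-38,-32,0,0],
    [0.2,-38,-32,0,0],
    [0.2,-38,-32,0,0],
    [0.2,-38,-32,0,0],
    [0.2,-38,-32,0,0],
    [0.2,-38,-32,0,0],
    [0.2,-38,-32,0,0],
    [0.2,-38,-32,0,0],
    [0.2,0,0,0,-0.11],
    [0.2,0,0,0,-0.11],
  ],
  newtons=30,
)

```text
time_s: 1.3
eef_pos: [0.4657, 0.185, 0.1997]
tool_rot: [-179.7, -0.3, 174.9]
wrist_force: [-0.5, 0.5, 0.0]
opening: 0.0564
```

```bash
cat >> h.py <<'E'
from scipy.spatial.transform import Rotation as Ro
def goto(P,yaw=174):
    o=ctrl.observe(); R=Ro.from_euler('xyz',o['tool_rot'],degrees=True).as_matrix()
    d=np.array(P)-o['eef_pos']; print('t',o['time_s'],'pos',o['eef_pos'].round(4),'rot',o['tool_rot'].round(1),'F',o['wrist_force'].round(1),'open',round(o['opening'],4))
    print('tool shift mm',(R.T@d*1000).round(1),'turn rad',round(-np.radians((yaw-o['tool_rot'][2]+180)%360-180),3))
E
python3 - <<'E'
from h import *
goto([.517,.101,.13]); c=cam('wrist','w0'); print(ray(c,[[c['cx'],c['cy']]]))
E
```

```text
t 1.3 pos [0.4657 0.185  0.1997] rot [-179.7   -0.3  174.9] F [-0.5  0.5  0. ] open 0.0564
tool shift mm [-59.  -78.6  69.9] turn rad 0.015
(array([0.38320422, 0.19355344, 0.37912298]), array([[ 0.27942396, -0.03115064, -0.95966238]]))
```

View pics/w0.png

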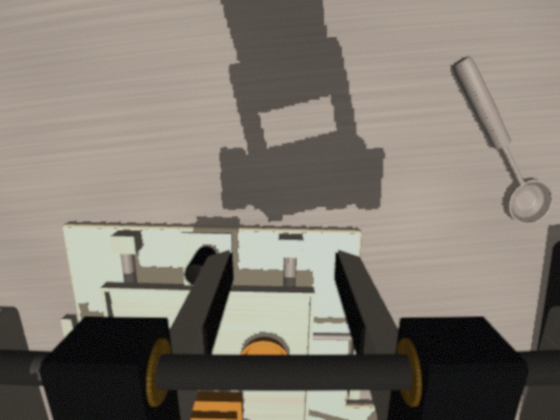

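The wrist view shows the knob at about (203,262), with the gripper blocking the nozzle. I'll move over the knob.

Call:
arm_command(
  targets=[
    [0.2,-20,-26,22,0.015],
    [0.2,-20,-26,22,0],
    [0.2,-19,-26,22,0],
    [0.2,0,0,0,0],
  ],
)

```text
time_s: 1.75
eef_pos: [0.518, 0.1001, 0.1324]
tool_rot: [-179.7, -0.1, 173.9]
wrist_force: [-0.2, -0.0, 0.1]
opening: 0.0566
```

Run:
```python
from h import *
goto([.517,.101,.064]); c=cam('wrist','w1'); print(proj(c,[[.517,.101,.098],[.727,.076,.096]]))
```

```text
t 1.75 pos [0.518  0.1001 0.1324] rot [-1.797e+02 -1.000e-01  1.739e+02] F [-0.2 -0.   0.1] open 0.0566
tool shift mm [ 0.9  1.1 68.4] turn rad -0.001
[[284.9745746  242.05556132]
 [281.71282949 473.07660738]]
```

View pics/w1.png

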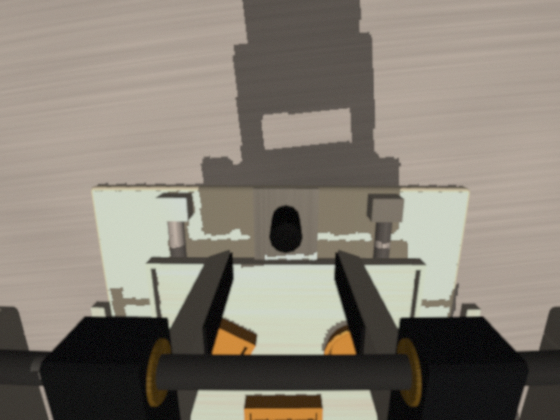

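The knob top sits at about (285,238) in the wrist view, midway between the fingers and matching the prediction. I'll descend and grip.

Call:
arm_command(
  targets=[
    [0.2,0,1,25,0],
    [0.2,0,0,25,0],
    [0.2,0,0,15,0],
    [-1,0,0,0,0],
    [-1,0,0,0,0],
    [-1,0,0,0,0],
    [-1,0,0,0,0],
  ],
  newtons=30,
)

```text
time_s: 2.5
eef_pos: [0.5201, 0.108, 0.0742]
tool_rot: [-179.9, 0.5, 174.0]
wrist_force: [-0.3, -1.8, -1.3]
opening: 0.0274
```

Run:
```python
from h import *
goto([.517,.101,.066]); 
for n in('top','scene'):
    c=cam(n,n+'1'); print(*tarts(c),sep='\n')
```

```text
t 2.5 pos [0.5201 0.108  0.0742] rot [-179.9    0.5  174. ] F [-0.3 -1.8 -1.3] open 0.0274
tool shift mm [ 2.4 -7.3  8.2] turn rad 0.001
(np.int32(230), array([228.35652174, 157.5       ]), array([0.7009, 0.0852, 0.06  ]))
(np.int32(260), array([203.40384615, 178.82692308]), array([0.6389, 0.153 , 0.06  ]))
(np.int32(239), array([244.52301255, 185.40585774]), array([0.6235, 0.0375, 0.06  ]))
(np.int32(1147), array([502.8238884 ,  61.64516129]), array([0.275 , 0.8408, 0.06  ]))
(np.int32(291), array([358.15120275, 211.09278351]), array([0.6359, 0.1554, 0.06  ]))
(np.int32(301), array([313.76079734, 219.68106312]), array([0.621 , 0.0405, 0.06  ]))
(np.int32(252), array([343.26190476, 239.9047619 ]), array([0.6993, 0.0848, 0.06  ]))
```

Call:
arm_command(
  targets=[
    [-1,0,0,0,0],
    [-1,0,0,0,0],
    [-1,0,0,0,0],
  ],
)

```text
time_s: 2.9
eef_pos: [0.5202, 0.108, 0.0742]
tool_rot: [-179.9, 0.5, 174.0]
wrist_force: [0.7, -0.8, -1.0]
opening: 0.0214
```

Run:
```python
from h import *
goto([.517,.101,.066]); 
n=[]
for k in('top','scene'):
    c=cam(k,k+'1'); print(*tarts(c),sep='\n')
    a=c['img'][100:250,160:310] if k=='top' else c['img'][165:285,260:420]
    n.append(cv2.resize(a,(400,400) if k=='top' else (533,400),interpolation=cv2.INTER_CUBIC))
cv2.imwrite('pics/both1.png',cv2.convertScaleAbs(np.hstack(n)[...,::-1][:,:800].copy(),alpha=1.5))
```

```text
t 2.9 pos [0.5202 0.108  0.0742] rot [-179.9    0.5  174. ] F [ 0.7 -0.8 -1. ] open 0.0214
tool shift mm [ 2.5 -7.2  8.2] turn rad -0.0
(np.int32(230), array([227.44782609, 157.40869565]), array([0.7011, 0.0877, 0.06  ]))
(np.int32(261), array([202.36015326, 178.73563218]), array([0.639 , 0.1559, 0.06  ]))
(np.int32(243), array([243.37860082, 185.22222222]), array([0.624 , 0.0407, 0.06  ]))
(np.int32(1143), array([502.83552056,  61.64391951]), array([0.275 , 0.8408, 0.06  ]))
(np.int32(290), array([358.53448276, 211.07586207]), array([0.6362, 0.1563, 0.06  ]))
(np.int32(302), array([314.06291391, 219.63245033]), array([0.6211, 0.0413, 0.06  ]))
(np.int32(256), array([343.609375  , 239.76953125]), array([0.6992, 0.0858, 0.06  ]))
```

View pics/both1.png

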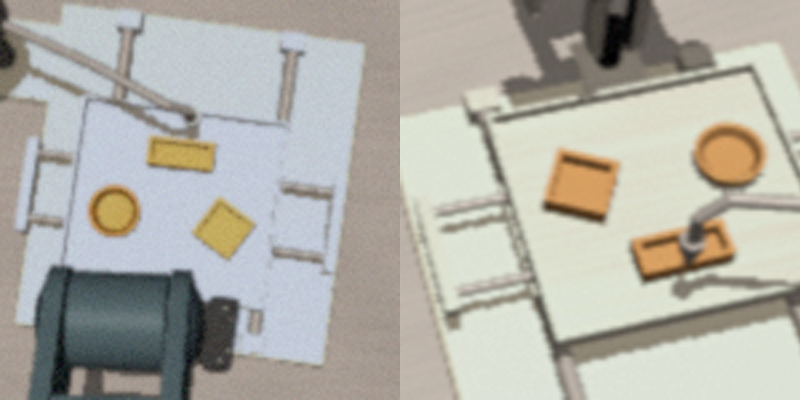

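The knob is gripped (opening 21.4 mm), and the tray slid about 7 mm to the left while the fingers closed. Next I'll pin down the nozzle several ways.

Run:
```python
from h import *
t=load('top1');s=load('scene1')
R=lambda a:np.array([[np.cos(a),-np.sin(a)],[np.sin(a),np.cos(a)]])
print('elbow',onz(t,[[232.4,144.3]],.175))
# tank top by depth: points with z in .268-.285
for c in(t,s):
    v,u=np.mgrid[0:420,0:560]; o,d=ray(c,np.c_[u.ravel(),v.ravel()]); X=o+d*c['depth'].reshape(-1,1); 
    q=(abs(X[:,2]-.276)<.008)&(abs(X[:,0]-.81)<.09)&(abs(X[:,1]-.29)<.09)&(c['depth'].ravel()>0)
    px=np.c_[u.ravel(),v.ravel()][q].astype(np.float32); (cx,cy),r=cv2.minEnclosingCircle(px); P=onz(c,[px.mean(0)],.276)[0]; 
    print('tank',q.sum(),px.mean(0),(cx,cy),P,'->noz',P[:2]-R(np.radians(-6))@[.06,.225])
    q=(X[:,2]>.085)&(X[:,2]<.165)&(abs(X[:,0]-.727)<.03)&(abs(X[:,1]-.076)<.03)
    Y=X[q]; Pq=np.c_[u.ravel(),v.ravel()][q]
    for z in np.arange(.085,.165,.01):
        m=(Y[:,2]>=z)&(Y[:,2]<z+.01)
        if m.any(): print(round(z,3),m.sum(),Y[m].mean(0).round(4),Pq[m].mean(0).round(1))
```

```text
elbow [[0.71691117 0.06743272 0.175     ]]
tank 951 [137.19875  94.57939] (137.12998962402344, 94.71849822998047) [0.81086341 0.28963189 0.276     ] ->noz [0.7276732  0.07213617]
0.115 4 [0.7228 0.0732 0.123 ] [231.5 145.8]
0.125 17 [0.7254 0.0713 0.1296] [232.1 144.4]
0.135 4 [0.7251 0.0722 0.139 ] [231.5 143.8]
0.145 1 [0.7242 0.0699 0.1545] [232. 143.]
0.155 16 [0.7279 0.0749 0.1608] [230.  141.1]
tank 1122 [474.68002 201.47772] (474.5, 202.0) [0.81461411 0.2861989  0.276     ] ->noz [0.73142389 0.06870318]
0.095 3 [0.7301 0.072  0.1   ] [346.  243.7]
0.105 7 [0.7319 0.0692 0.1108] [345.9 242.3]
0.115 16 [0.731  0.0686 0.1206] [346.  239.9]
0.125 32 [0.7288 0.0707 0.1279] [346.8 237.2]
0.135 11 [0.7301 0.0709 0.1405] [347.9 234.7]
0.145 13 [0.7285 0.0706 0.1506] [348.1 231.8]
0.155 30 [0.7286 0.0756 0.1609] [350.8 228.7]
```

Best nozzle estimate is about (0.727, 0.072). I'll move the round shell there gently.

Call:
arm_command(
  targets=[
    [-1,-5,-4,0,0],
    [-1,-9,-7,0,0],
    [-1,-10,-8,0,0],
    [-1,-10,-8,0,0],
    [-1,-10,-8,0,0],
    [-1,-10,-8,0,0],
    [-1,-10,-8,0,0],
    [-1,-10,-8,0,0],
    [-1,-9,-7,0,0],
    [-1,-7,-5,0,0],
    [-1,-4,-3,0,0],
    [-1,0,0,0,0],
  ],
)

```text
time_s: 4.2
eef_pos: [0.6133, 0.0168, 0.0742]
tool_rot: [180.0, 0.4, 173.9]
wrist_force: [-0.8, 0.9, 0.5]
opening: 0.0217
```

Run:
```python
from h import *
goto([.608,.024,.0742]); 
n=[]
for k in('top','scene'):
    c=cam(k,k+'2'); print(*tarts(c),sep='\n')
    if k=='scene': 
        a=c['img'][190:270,295:395]; cv2.imwrite('pics/s2.png',cv2.convertScaleAbs(cv2.resize(a,(800,640)[:2] if 0 else (750,600),interpolation=cv2.INTER_CUBIC)[...,::-1].copy(),alpha=1.4))
    print(proj(c,[[.727,.072,.096],[.727,.072,.052]]))
```

```text
t 4.2 pos [0.6133 0.0168 0.0742] rot [180.    0.4 173.9] F [-0.8  0.9  0.5] open 0.0217
tool shift mm [ 6.   6.6 -0. ] turn rad -0.002
(np.int32(226), array([260.65929204, 125.46902655]), array([ 0.7948, -0.0029,  0.06  ]))
(np.int32(205), array([237.30731707, 147.30731707]), array([0.7305, 0.061 , 0.06  ]))
(np.int32(243), array([276.87242798, 153.02469136]), array([ 0.7175, -0.0506,  0.06  ]))
[[232.58611357 146.07346497]
 [233.51503902 148.95413087]]
(np.int32(1158), array([502.94818653,  61.63816926]), array([0.2751, 0.8412, 0.06  ]))
(np.int32(341), array([340.94721408, 252.61876833]), array([0.7291, 0.065 , 0.06  ]))
(np.int32(361), array([293.44875346, 262.54847645]), array([ 0.7147, -0.0505,  0.06  ]))
(np.int32(382), array([325.11780105, 284.79842932]), array([ 0.7925, -0.0037,  0.06  ]))
[[345.20826451 243.42333058]
 [342.84497083 252.59587464]]
```

View pics/s2.png

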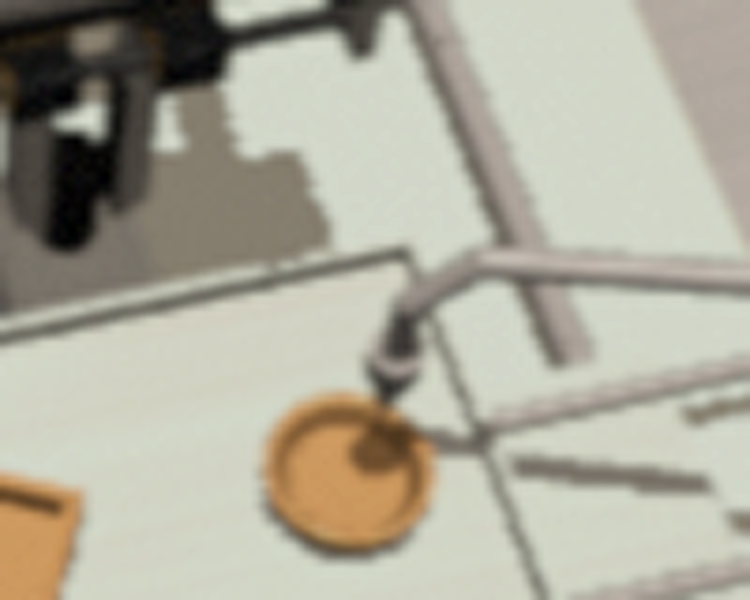

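The nozzle tip is at crop (388,402), which is scene pixel (346.7,243.6). The round shell's rim centre is at crop (350,470), which is (341.7,252.7).

Run:
```python
from h import *
t=load('top2');s=load('scene2')
print('noz',onz(s,[[346.7,243.6]],.096), 'rim',onz(s,[[341.7,252.7]],.068))
# plate corner check in both cameras for local bias: tray near tarts: top vs scene differences already printed
c=t;a=c['img'][120:180,195:270]; cv2.imwrite('pics/t2.png',cv2.convertScaleAbs(cv2.resize(a,(750,600),interpolation=cv2.INTER_CUBIC)[...,::-1].copy(),alpha=1.4))
```

```text
noz [[0.72862076 0.07503856 0.096     ]] rim [[0.73361834 0.0637946  0.068     ]]
```

View pics/t2.png

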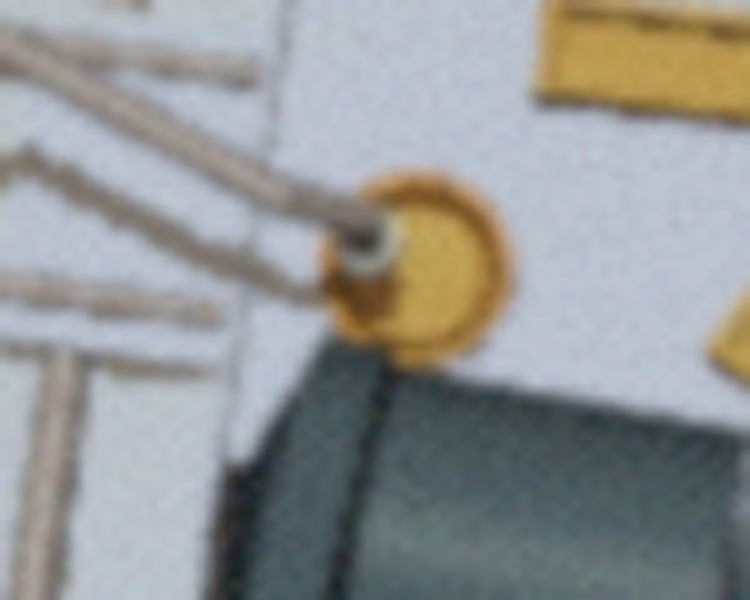

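Run:
```python
from h import *
t=load('top2')
print(onz(t,[[237,146.8]],.062))
for z in(.11,.12,.13,.14): print(z,onz(t,[[232,144.7]],z))
```

```text
[[0.73159254 0.06178422 0.062     ]]
0.11 [[0.72811077 0.07278382 0.11      ]]
0.12 [[0.72622414 0.07211273 0.12      ]]
0.13 [[0.72433751 0.07144164 0.13      ]]
0.14 [[0.72245088 0.07077055 0.14      ]]
```

Run:
```python
from h import *
t=load('top2');s=load('scene2')
print(two(t,[232,144.7],s,[347.4,238.3]))
print(two(t,[237.1,146.9],s,[341,252.6]))
for z in(.12,.125,.13):print(z,onz(s,[[347.4,238.3]],z))
print(t['depth'][142:149,229:236].round(3))
o,d=ray(t,[[232,145]]);print(d)
```

```text
(array([0.72695275, 0.0731558 , 0.1185364 ]), np.float64(0.0020747967740504377))
(array([0.73117561, 0.06228881, 0.06525427]), np.float64(0.0021375387719263566))
0.12 [[0.72802503 0.07359481 0.12      ]]
0.125 [[0.73047394 0.07171594 0.125     ]]
0.13 [[0.73292285 0.06983708 0.13      ]]
[[1.181 1.175 1.179 1.179 1.212 1.214 1.278]
 [1.213 1.178 1.181 1.182 1.205 1.212 1.278]
 [1.213 1.2   1.19  1.199 1.21  1.21  1.284]
 [1.206 1.204 1.207 1.213 1.209 1.207 1.285]
 [1.274 1.209 1.211 1.21  1.21  1.219 1.283]
 [1.277 1.283 1.219 1.218 1.285 1.281 1.278]
 [1.277 1.282 1.28  1.278 1.279 1.284 1.281]]
[[ 0.18628872  0.06648005 -0.99095057]]
```

Call:
arm_command(
  targets=[
    [-1,1,3,0,0],
    [-1,2,4,0,0],
    [-1,1,2,0,0],
    [-1,0,0,0,0],
    [-1,0,0,0,0],
  ],
)

```text
time_s: 4.8
eef_pos: [0.6102, 0.0266, 0.0743]
tool_rot: [-179.8, 0.6, 174.0]
wrist_force: [2.0, -1.0, -3.1]
opening: 0.0212
```

Run:
```python
from h import *
goto([.6098,.0273,.0742]); 
for k in('top','scene'):
    c=cam(k,k+'3'); print(*tarts(c),sep='\n')
    if k=='scene': 
        a=c['img'][190:270,295:395]; cv2.imwrite('pics/s3.png',cv2.convertScaleAbs(cv2.resize(a,(750,600),interpolation=cv2.INTER_CUBIC)[...,::-1].copy(),alpha=1.4))
```

```text
t 4.8 pos [0.6102 0.0266 0.0743] rot [-179.8    0.6  174. ] F [ 2.  -1.  -3.1] open 0.0212
tool shift mm [0.5 0.7 0.1] turn rad 0.0
(np.int32(231), array([257.41558442, 126.57575758]), array([0.7914, 0.0061, 0.06  ]))
(np.int32(199), array([232.90954774, 149.01507538]), array([0.7253, 0.0732, 0.06  ]))
(np.int32(249), array([273.30120482, 154.21686747]), array([ 0.7138, -0.0407,  0.06  ]))
(np.int32(1159), array([502.93787748,  61.6557377 ]), array([0.2752, 0.8411, 0.06  ]))
(np.int32(329), array([344.09422492, 250.56534954]), array([0.7267, 0.0743, 0.06  ]))
(np.int32(357), array([296.92717087, 260.11484594]), array([ 0.7116, -0.0405,  0.06  ]))
(np.int32(383), array([328.49869452, 282.19843342]), array([0.7892, 0.0062, 0.06  ]))
```

View pics/s3.png

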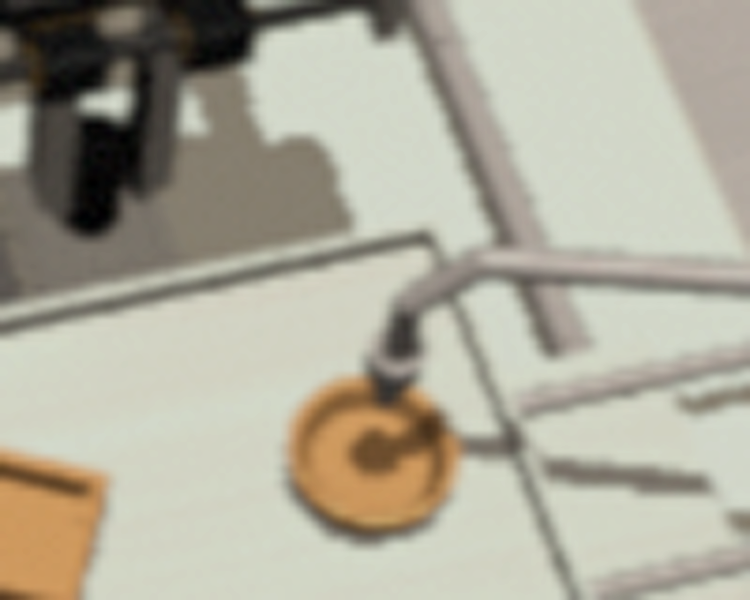

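The scene view puts the round shell's centre at crop (374,456). The point straight below the tip at that height is (373.5,458), so it is under the nozzle. Release and rise.

Call:
arm_command(
  targets=[
    [0.1,0,0,0,0],
    [0.1,0,0,0,0],
    [0.1,0,0,0,0],
    [0.1,0,0,-20,0],
    [0.1,0,0,-35,0],
    [0.1,0,0,-35,0],
    [0.1,0,0,0,0],
  ],
)

```text
time_s: 5.6
eef_pos: [0.6085, 0.0279, 0.1675]
tool_rot: [180.0, 0.4, 174.0]
wrist_force: [0.6, -0.2, 0.1]
opening: 0.0514
```

Run:
```python
from h import *
goto([.4765,-.3025,.10]); 
for k in('top','scene'):
    c=cam(k,k+'4'); print(*tarts(c),sep='\n')
t=load('top0');s=load('scene0')
for c,uv in((t,[361.7,240.9]),(s,[167.6,223.2])): print(onz(c,[uv],.02),onz(c,[uv],.03))
```

```text
t 5.6 pos [0.6085 0.0279 0.1675] rot [180.    0.4 174. ] F [ 0.6 -0.2  0.1] open 0.0514
tool shift mm [  97.  -342.5   66.8] turn rad -0.001
(np.int32(232), array([257.38793103, 126.63793103]), array([0.7912, 0.0062, 0.06  ]))
(np.int32(133), array([234.20300752, 147.09022556]), array([0.7309, 0.0697, 0.06  ]))
(np.int32(207), array([273.74396135, 153.02415459]), array([ 0.7172, -0.0419,  0.06  ]))
(np.int32(1155), array([502.91688312,  61.64761905]), array([0.2751, 0.841 , 0.06  ]))
(np.int32(332), array([344.0873494 , 250.47590361]), array([0.7264, 0.0744, 0.06  ]))
(np.int32(359), array([296.88579387, 260.21169916]), array([ 0.7118, -0.0406,  0.06  ]))
(np.int32(382), array([328.47905759, 282.18586387]), array([0.7892, 0.0061, 0.06  ]))
[[ 0.47655289 -0.30262852  0.02      ]] [[ 0.47671862 -0.30038427  0.03      ]]
[[ 0.47843514 -0.30306248  0.02      ]] [[ 0.48536049 -0.30263365  0.03      ]]
```

Call:
arm_command(
  targets=[
    [-1,11,-38,0,0],
    [-1,11,-38,0,0],
    [-1,11,-38,0,0],
    [-1,11,-38,0,0],
    [-1,11,-38,5,0],
    [-1,11,-38,10,0],
    [-1,11,-38,15,0],
    [-1,8,-28,20,0],
    [-1,4,-14,20,0],
    [-1,0,0,0,0],
  ],
)

```text
time_s: 6.7
eef_pos: [0.4692, -0.2722, 0.0713]
tool_rot: [179.2, -1.6, 174.1]
wrist_force: [0.3, 0.5, 0.3]
opening: 0.0007
```

Run:
```python
from h import *
goto([.477,-.3025,.04]);
```

```text
t 6.7 pos [ 0.4692 -0.2722  0.0713] rot [179.2  -1.6 174.1] F [0.3 0.5 0.3] open 0.0007
tool shift mm [-11.7 -29.8  30.5] turn rad 0.002
```

Call:
arm_command(
  targets=[
    [-1,-6,-14,10,0],
    [-1,-4,-12,10,0],
    [-1,0,-3,5,0],
    [-1,0,0,0,0],
  ],
)

```text
time_s: 7.1
eef_pos: [0.4746, -0.298, 0.0423]
tool_rot: [178.9, -1.9, 174.2]
wrist_force: [-0.1, 0.6, 0.4]
opening: 0.0005
```

Run:
```python
from h import *
goto([.477,-.3025,.022]); c=cam('wrist','w5'); print(proj(c,[[.477,-.3025,.02]]))
print(dark(c,(0,0,560,330),50))
```

```text
t 7.1 pos [ 0.4746 -0.298   0.0423] rot [178.9  -1.9 174.2] F [-0.1  0.6  0.4] open 0.0005
tool shift mm [-3.6 -4.6 20.1] turn rad 0.003
[[276.02465241 256.17450104]]
(array([272.44526994, 253.58395245]), array([ 244,  223,   57,  107, 2019], dtype=int32))
```

Call:
arm_command(
  targets=[
    [-1,-2,-3,8,0],
    [-1,-1,-2,5,0],
    [-1,0,0,3,0],
    [-1,0,0,2,0],
  ],
)

```text
time_s: 7.55
eef_pos: [0.478, -0.3019, 0.0248]
tool_rot: [179.0, -1.8, 174.3]
wrist_force: [0.4, 0.7, -0.4]
opening: 0.0002
```

Call:
arm_command(
  targets=[
    [-1,0,0,3,0],
    [-1,0,0,3,0],
  ],
)

```text
time_s: 7.75
eef_pos: [0.4782, -0.3019, 0.019]
tool_rot: [179.0, -1.7, 174.3]
wrist_force: [-1.7, 0.9, 2.6]
opening: 0.0006
```

Call:
arm_command(
  targets=[
    [-1,0,0,3,0],
  ],
)

```text
time_s: 7.85
eef_pos: [0.4782, -0.302, 0.0163]
tool_rot: [179.0, -1.7, 174.3]
wrist_force: [-1.9, 0.2, 7.1]
opening: 0.0005
```

Call:
arm_command(
  targets=[
    [-1,0,0,2,0],
  ],
)

```text
time_s: 7.95
eef_pos: [0.4783, -0.3021, 0.0159]
tool_rot: [179.0, -1.8, 174.3]
wrist_force: [-6.5, 6.1, 22.8]
opening: 0.0005
```

Call:
arm_command(
  targets=[
    [-1,0,0,2,0],
  ],
)

```text
time_s: 8.05
eef_pos: [0.4784, -0.3021, 0.016]
tool_rot: [178.9, -1.9, 174.4]
wrist_force: [-6.8, 6.0, 18.6]
opening: 0.0
```

Call:
arm_command(
  targets=[
    [-1,0,0,-20,0],
    [-1,0,0,-40,0],
    [-0.5,-6,25,-40,0],
    [0.1,-11,40,-15,0],
    [0.1,-11,40,0,0],
    [0.1,-11,40,0,0],
    [0.1,-11,40,0,0],
    [0.1,-11,40,0,0],
    [0.1,-11,40,0,0],
    [0.1,-11,40,0,0],
    [0.1,-8,25,0,0],
    [0.1,0,0,0,0],
  ],
)

```text
time_s: 9.25
eef_pos: [0.6116, 0.0251, 0.139]
tool_rot: [179.0, -1.4, 174.1]
wrist_force: [0.6, -0.1, 0.8]
opening: 0.0521
```

Run:
```python
from h import *
goto([.609,.027,.074]); c=cam('scene','scene5'); print(*tarts(c),sep='\n')
```

```text
t 9.25 pos [0.6116 0.0251 0.139 ] rot [179.   -1.4 174.1] F [ 0.6 -0.1  0.8] open 0.0521
tool shift mm [ 1.2  0.4 65.1] turn rad 0.001
(np.int32(1160), array([502.97155172,  61.62931034]), array([0.2751, 0.8413, 0.06  ]))
(np.int32(331), array([344.09063444, 250.54682779]), array([0.7266, 0.0743, 0.06  ]))
(np.int32(356), array([296.9241573 , 260.18258427]), array([ 0.7118, -0.0405,  0.06  ]))
(np.int32(382), array([328.5       , 282.18062827]), array([0.7892, 0.0062, 0.06  ]))
```

Call:
arm_command(
  targets=[
    [0.1,1,0,25,0],
    [0.1,0,0,25,0],
    [0.1,0,0,11,0],
    [-1,0,0,0,0],
    [-1,0,0,0,0],
    [-1,0,0,0,0],
    [-1,0,0,0,0],
    [-1,0,0,0,0],
    [-1,0,0,0,0],
  ],
  newtons=30,
)

```text
time_s: 10.2
eef_pos: [0.6089, 0.02, 0.0784]
tool_rot: [179.0, -1.3, 173.7]
wrist_force: [0.3, 0.2, -4.1]
opening: 0.0213
```

Run:
```python
from h import *
c=cam('scene','scene6'); T=tarts(c); print(*T,sep='\n')
o=ctrl.observe(); P=o['eef_pos']; sq=T[-2][2]
print('shift',np.array([.727,.0742])-sq[:2]); goto([P[0]+.7268-sq[0],P[1]+.0742-sq[1],P[2]])
```

```text
(np.int32(1160), array([503.02241379,  61.66034483]), array([0.2753, 0.8413, 0.06  ]))
(np.int32(336), array([341.4702381 , 250.78869048]), array([0.7251, 0.0682, 0.06  ]))
(np.int32(361), array([294.11634349, 260.78116343]), array([ 0.7109, -0.0473,  0.06  ]))
(np.int32(381), array([325.78740157, 282.88451444]), array([ 7.886e-01, -3.000e-04,  6.000e-02]))
shift [0.0161 0.1215]
t 10.25 pos [0.6089 0.0201 0.0783] rot [179.   -1.3 173.7] F [ 0.5  0.7 -3.2] open 0.0211
tool shift mm [ -2.5 122.5   2. ] turn rad -0.005
```

Call:
arm_command(
  targets=[
    [-1,0,4,0,0],
    [-1,0,9,0,0],
    [-1,-1,13,0,0],
    [-1,0,14,0,0],
    [-1,-1,14,0,0],
    [-1,0,14,0,0],
    [-1,0,14,0,0],
    [-1,0,12,0,0],
    [-1,0,9,0,0],
    [-1,0,6,0,0],
    [-1,0,3,0,0],
    [-1,0,0,0,0],
  ],
)

```text
time_s: 11.45
eef_pos: [0.6234, 0.1411, 0.0784]
tool_rot: [179.2, -1.4, 173.8]
wrist_force: [0.4, -1.1, -4.9]
opening: 0.0213
```

Run:
```python
from h import *
goto([.6247,.142,.078])
for k in('top','scene'): c=cam(k,k+'7'); print(*tarts(c),sep='\n')
```

```text
t 11.45 pos [0.6234 0.1411 0.0784] rot [179.2  -1.4 173.8] F [ 0.4 -1.1 -4.9] open 0.0213
tool shift mm [-1.2  1.1  0.3] turn rad -0.003
(np.int32(229), array([217.02183406, 120.69432314]), array([0.805 , 0.1207, 0.06  ]))
(np.int32(249), array([191.93172691, 141.18473896]), array([0.7445, 0.1892, 0.06  ]))
(np.int32(202), array([233.08910891, 149.4009901 ]), array([0.7243, 0.0726, 0.06  ]))
(np.int32(1180), array([503.20508475,  61.60847458]), array([0.2753, 0.842 , 0.06  ]))
(np.int32(321), array([389.8847352 , 240.39563863]), array([0.7394, 0.1899, 0.06  ]))
(np.int32(334), array([343.69161677, 250.26646707]), array([0.7256, 0.0738, 0.06  ]))
(np.int32(372), array([376.29301075, 271.73655914]), array([0.8033, 0.1207, 0.06  ]))
```

Run:
```python
from h import *
s=load('scene7');t=load('top7')
a=cv2.resize(s['img'][200:280,310:380],(437,500),interpolation=cv2.INTER_CUBIC); b=cv2.resize(t['img'][120:180,210:253],(358,500),interpolation=cv2.INTER_CUBIC)
cv2.imwrite('pics/s7.png',cv2.convertScaleAbs(np.hstack([a,b])[...,::-1].copy(),alpha=1.4))
```

```text
(no output)
```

View pics/s7.png

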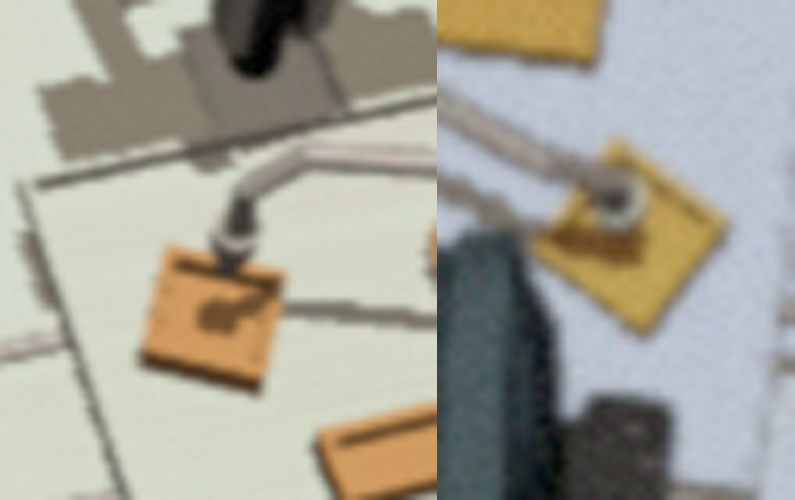

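The square shell's centre is within about 2 mm of the nozzle axis. In scene the foot of the tip is at (218,319) against a shell centre of (213,320); in top, the collar is at (620,200). I'll nudge 1 mm to +y, then release.

Call:
arm_command(
  targets=[
    [-1,0,1,0,0],
    [-1,0,0,0,0],
    [0.1,0,0,0,0],
    [0.1,0,0,0,0],
    [0.1,0,0,0,0],
    [0.1,0,0,0,0],
    [0.1,0,0,-20,0],
    [0.1,0,0,-35,0],
    [0.1,0,0,-35,0],
    [0.1,0,0,0,0],
  ],
)

```text
time_s: 12.55
eef_pos: [0.6271, 0.1399, 0.175]
tool_rot: [179.0, -1.2, 173.7]
wrist_force: [0.7, -0.4, 0.0]
opening: 0.0517
```

Run:
```python
from h import *
goto([.478,-.302,.05])
for k in('top','scene'): c=cam(k,k+'8'); print(*tarts(c),sep='\n')
```

```text
t 12.55 pos [0.6271 0.1399 0.175 ] rot [179.   -1.2 173.7] F [ 0.7 -0.4  0. ] open 0.0517
tool shift mm [  96.9 -457.7  119.3] turn rad -0.006
(np.int32(231), array([216.69264069, 120.63636364]), array([0.8052, 0.1216, 0.06  ]))
(np.int32(76), array([191.68421053, 136.        ]), array([0.7593, 0.1905, 0.06  ]))
(np.int32(195), array([232.57435897, 149.83076923]), array([0.723 , 0.0741, 0.06  ]))
(np.int32(1166), array([502.98542024,  61.5728988 ]), array([0.2749, 0.8415, 0.06  ]))
(np.int32(322), array([389.99378882, 240.39130435]), array([0.7395, 0.1902, 0.06  ]))
(np.int32(335), array([344.04179104, 250.2358209 ]), array([0.7258, 0.0746, 0.06  ]))
(np.int32(376), array([376.53989362, 271.59574468]), array([0.8031, 0.1214, 0.06  ]))
```

Good. On to the button, staying high and clear.

Call:
arm_command(
  targets=[
    [-1,9,-44,0,0],
    [-1,9,-44,0,0],
    [-1,9,-44,0,0],
    [-1,9,-44,0,0],
    [-1,9,-44,0,0],
    [-1,9,-44,0,0],
    [-1,9,-44,0,0],
    [-1,9,-44,10,0],
    [-1,9,-40,20,0],
    [-1,6,-25,25,0],
    [-1,0,0,20,0],
    [-1,0,0,0,0],
  ],
)

```text
time_s: 13.85
eef_pos: [0.4717, -0.2725, 0.0669]
tool_rot: [178.5, -3.3, 173.8]
wrist_force: [-0.3, 0.0, 0.1]
opening: 0.0003
```

Run:
```python
from h import *
goto([.478,-.302,.028])
```

```text
t 13.85 pos [ 0.4717 -0.2725  0.0669] rot [178.5  -3.3 173.8] F [-0.3  0.   0.1] open 0.0003
tool shift mm [-11.6 -29.7  37.5] turn rad -0.003
```

Call:
arm_command(
  targets=[
    [-1,-5,-14,10,0],
    [-1,-4,-12,10,0],
    [-1,-2,-5,10,0],
    [-1,0,0,5,0],
    [-1,0,0,0,0],
  ],
)

```text
time_s: 14.35
eef_pos: [0.4766, -0.3006, 0.0272]
tool_rot: [178.2, -3.5, 174.0]
wrist_force: [0.2, -0.8, -0.5]
opening: 0.0005
```

Run:
```python
from h import *
goto([.478,-.302,.019])
```

```text
t 14.35 pos [ 0.4766 -0.3006  0.0272] rot [178.2  -3.5 174. ] F [ 0.2 -0.8 -0.5] open 0.0005
tool shift mm [-2.1 -1.5  8. ] turn rad 0.0
```

Call:
arm_command(
  targets=[
    [-1,-1,-1,4,0],
    [-1,0,0,3,0],
    [-1,0,0,3,0],
  ],
)

```text
time_s: 14.65
eef_pos: [0.4779, -0.3013, 0.0185]
tool_rot: [178.4, -3.5, 174.1]
wrist_force: [-0.9, -0.4, 3.8]
opening: 0.0006
```

Call:
arm_command(
  targets=[
    [-1,0,0,2,0],
  ],
)

```text
time_s: 14.75
eef_pos: [0.4779, -0.3013, 0.0169]
tool_rot: [178.4, -3.4, 174.1]
wrist_force: [-2.6, -0.6, 4.4]
opening: 0.0005
```

Call:
arm_command(
  targets=[
    [-1,0,0,2,0],
  ],
)

```text
time_s: 14.85
eef_pos: [0.478, -0.3014, 0.0161]
tool_rot: [178.4, -3.5, 174.1]
wrist_force: [-5.2, 3.4, 16.9]
opening: 0.0004
```

Call:
arm_command(
  targets=[
    [-1,0,0,1,0],
  ],
)

```text
time_s: 14.95
eef_pos: [0.4779, -0.3014, 0.0164]
tool_rot: [178.4, -3.5, 174.2]
wrist_force: [-4.7, 3.1, 9.3]
opening: 0.0008
```

Call:
arm_command(
  targets=[
    [-1,0,0,-15,0],
    [-1,0,0,-30,0],
    [-1,0,0,-40,0],
    [-1,0,0,-30,0],
    [-1,0,0,0,0],
  ],
)

```text
time_s: 15.45
eef_pos: [0.4847, -0.3042, 0.1334]
tool_rot: [178.2, -3.5, 174.1]
wrist_force: [-0.6, -0.6, 0.5]
opening: 0.0003
```

Run:
```python
from h import *
goto([.478,-.302,.1])
s0=load('scene0');
for k in('top','scene'):
    c=cam(k,k+'9'); print(*tarts(c),sep='\n')
    # bystanders unchanged?
    b=load(k+'0')
    d=cv2.absdiff(c['img'],b['img']).max(2)
    for n,P in(('jar',(352,150) if k=='top' else (203,298)),('mug',(411,180) if k=='top' else (121,291)),('spoon',(112,250) if k=='top' else (408,145))):
        x,y=P; print(k,n,d[y-25:y+25,x-25:x+25].mean().round(1))
```

```text
t 15.45 pos [ 0.4847 -0.3042  0.1334] rot [178.2  -3.5 174.1] F [-0.6 -0.6  0.5] open 0.0003
tool shift mm [ 4.8  0.4 33.7] turn rad 0.002
(np.int32(231), array([216.65800866, 120.63203463]), array([0.8052, 0.1217, 0.06  ]))
(np.int32(261), array([191.70881226, 141.61685824]), array([0.7433, 0.1898, 0.06  ]))
(np.int32(193), array([232.7357513 , 149.58549223]), array([0.7237, 0.0736, 0.06  ]))
top jar 13.7
top mug 13.9
top spoon 13.7
(np.int32(1189), array([503.26913373,  61.65937763]), array([0.2756, 0.8421, 0.06  ]))
(np.int32(324), array([389.9691358 , 240.50308642]), array([0.7398, 0.19  , 0.06  ]))
(np.int32(337), array([344.02077151, 250.22551929]), array([0.7258, 0.0746, 0.06  ]))
(np.int32(372), array([376.43010753, 271.66129032]), array([0.8032, 0.121 , 0.06  ]))
scene jar 13.4
scene mug 12.0
scene spoon 13.9
```

```bash
python3 -c "
from workcell import ctrl
print(ctrl.sign_off())"
```

```text
the job is handed in; nothing more can be done
None
```

The round tart was dosed first, then the square one. I handed in at about 15.6 s, with the square shell still under the nozzle, the button released and the arm clear of everything.

- **Button:** Both presses went down to a hard stop, at a TCP height of about 16 mm. The force jumped to 17–23 N, well past the 5 N needed. I did not measure the button's travel directly.
- **Shell positions:** By the two camera views each shell's centre was within about 2 mm of the nozzle axis. The views disagreed by 1–5 mm in x, and I used a compromise. After the second press, the shells had not moved beyond image noise.
- **Tray:** It shifted about 7 mm each time the gripper closed on the knob. I corrected for that before each press.
- **Jar, mug and spoon:** Comparing the before and after pictures around each showed only the same level of image noise, so I take them as untouched.

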